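Refit the lamp controller's knob and hold it in

ROBOT

A 6-joint arm with a two-finger parallel gripper is mounted at the origin on the work surface. World frame = base frame: x ahead of the robot, y to its left, z up, the work surface at z = 0. Lengths are in m, angles in rad, forces in N, time in s.
With the tool pointing down it reaches from about 0.35 to 0.975 m from the base axis. Payload 4.9 kg.
Tool frame: the origin (TCP) lies midway between the tips of the shut fingers; the grasp point (between the pads) lies ctrl.grip_depth behind it (ctrl.grip_depth is the distance from the TCP to the grasp point, in m); y points along the fingers, z is the direction in which the jaws open and shut, and the axes are right-handed (so a half turn about y gives the same grasp; the last joint's range is limited). The gripper opens to 85 mm and grips with 20 to 120 N. Pads are 22 mm wide; open, the fingers measure 114 mm over their backs; the gripper's body (76 mm by 85 mm) begins 54 mm behind the grasp point. The pads swing forward as they close: fully open they stand 13 mm farther back than shut.
Start: joints at [-0.119, 0.053, 1.613, -0, 1.476, -0.119], TCP at [0.625, 0, 0.231] pointing down, gripper open.
Joint ranges: [-3.01, 3.01], [-1.01, 2.22], [0.06, 2.58], [-1.02, 4.17], [0.09, 2.62], [-3.14, 3.14]. Speed limits (rad/s): [2.57, 2.57, 3.14, 3.14, 3.14, 3.14].

INTERFACE

Orientations are given as a rotation vector (axis times angle).
In Python, from station import ctrl gives the robot as it stands.
- The arm moves only by the tool jog_arm, never from a script. Its argument "moves" is a list of rows, each a list of 6 numbers: the shift along the tool's x, y, z in mm, then the turn, a rotation vector about the tool's x, y, z in rad. In form: [[x, y, z, wx, wy, wz], ...]. A call has 1 to 12 rows; each row shifts and turns the commanded pose from where the row before left it, along the tool's axes as they then stand; what a row does not reach is not made up. A row lasts 1/10 s, in which the tool goes at most 50 mm and 8.59 degrees, less where a joint would pass 70% of its speed; a pose out of reach is approached as far as the arm can. A call is refused whole if a number of a shift passes 50 or a number of a turn 0.15, either way. A call with a gripper value outside its range is refused whole. "grip" is the finger opening in mm, from 0 to 85.4, set as the call begins (left out, the last holds). The fingers move at their own pace and stop on an object; "grip_force" is the grip in N (left out, the last holds). Time passes only in rows, so rows that do not move let the fingers close. It gives the time, the measured TCP pose, the force and the opening at its end, in the units of the state.
- ctrl.get_obs(): the state, without advancing time (a new reading comes with each control period).
- ctrl.get_image(name): name is "scene" or "side" or "wrist"; returns the picture (400x640x3 uint8, red, green, blue); there is no depth.
- ctrl.camera_params(name): a dict with "fx", "fy", "cx", "cy" (pixels), "pose" (4x4, takes a point from camera to world coordinates); the wrist camera has in their place "T_tool_cam" (4x4, takes a point from camera to tool coordinates, whose origin is the TCP and whose axes are the tool frame's). Camera axes: x right, y up, looking along -z (the intrinsics and any distortion apply to the point x, -y, -z); pixel columns grow to the right and rows downward; lengths in m; the calibration is good to about 2 mm. The wrist camera is an equidistant fisheye: a pixel r from the principal point sees the ray r / f radians off the axis. A picture is of the moment at which its call begins: read the wrist's pose just before it. camera_params takes no time and is no camera call.
- ctrl.finish_job(): hands the job in, once; it reports no verdict.
The state is a dict: "t": time; "q": joint angles; "dq": joint speeds; "effort": joint torques, N m; "tool_pos": TCP position; "tool_rot": TCP orientation; "contact_force": force on the tool from outside, world axes, zero at the start; "wrist_torque": the same for the moment, N m; "opening": finger opening in m.
Only numpy, scipy, OpenCV 4.12 (cv2) and the standard library are available. Lean on these libraries where they do the work, as an engineer would, in place of code of your own. Each camera call takes 0.05 s, during which the arm holds its last target. There are 200 camera calls.

TASK

The drawing lamp's controller has tripped. First slide the red dimmer grip along its track until its middle is level with the yellow pointer; then pick up the loose black knob, turn it so that its bore's flat matches the flat of the steel D-shaft, push it fully home on the shaft and press knob and shaft in against the spring, well past half of its 6 mm travel, to re-arm the lamp. Finish while still pressing the knob in with the gripper (do not let it spring back), with the dimmer still at the pointer, and leave the clay pieces and the brush where they are.

Things in the scene. Friction and masses are not known exactly. Their poses are not given: they have to be found in the camera images.
- controller: Blue metal box with a grey top plate, fixed, 170 (x) x 220 (y) x 45 mm high. Origin: centre of its underside, on the table. Dimmer track along its y, 45 mm to -x of its centre; D-shaft 45 mm to +x of its centre, in a black collar 42 mm across, 4 mm thick, whose white line points to the flat's side; collar and shaft turn together, very stiffly (0.25 N m).
- dimmer (a joint): Position of the dimmer grip along its track, m: 0 at the -y end (controller's axes), 0.11 at the +y end; grows to the controller's +y; 0.055 when level with the controller's centre. Stays where it is left (about 2 N of friction). It starts at 0 to 0.03, always short of the pointer.
- dimmer_top (a point): Centre of the top face of the red dimmer grip, an upright block 28 (controller x) x 20 (controller y) x 40 mm high, top 99.5 mm above the table, on an aluminium track base 40 mm wide whose top is 59 mm above the table. Can be pinched from above across its 20 mm, along y. Axes as the controller's.
- marker: Yellow pointer clip fixed on the controller's top plate beside the track, 20 (x) x 14 (y) x 18 mm high, its point towards the track (-x). Origin: centre of its underside; axes as the controller's. The dimmer is right when dimmer_top has the same y in this frame. Its place along the track differs between starts.
- knob: Loose black knob, about 60 g, standing on the table on its open underside: round skirt 42 mm diameter, 20 mm high, on it a bar grip 40 mm long (knob's x), 14 mm wide (y), 22 mm high, to be pinched across the 14 mm; top 42 mm above the underside. Origin: centre of the underside. A white line on the bar's top and one end points to +x, the side of its bore's flat.
- knob_bore (a point): Centre of the closed upper end of the knob's D-bore, 16 mm above the knob's origin on its axis; axes as the knob's. The bore opens in the underside, 16 mm deep: radius 8 mm, flat 4.5 mm from the axis on the +x side, mouth chamfered. Fully home it rests on shaft_tip.
- shaft_tip (a point): Centre of the top end of the upright steel D-shaft, 74 mm above the table when out: radius 7 mm, flat 3.5 mm from the axis on this point's +x side, tip bevelled over 3 mm; z up. It stands 25 mm out of its collar. The knob goes on with its x axis along this x; at the start the two differ by at most 1.7 rad. The angle differs between starts.
- shaft (a joint): How far the D-shaft is pushed in, m: 0 out, 0.006 at its stop. Spring: about 3 N at the start of the travel, 9 N at the stop; it comes back out when not pressed. Pressed well in means more than 0.0035.
- neck: Bystander: terracotta amphora neck standing on the table, 100 mm diameter, 95 mm high; origin: centre of its underside.
- spike: Bystander: small terracotta amphora foot standing on the table, 48 mm diameter, 52 mm high; origin: centre of its underside.
- brush: Bystander: wooden finds brush lying flat, 180 mm long along its x, 42 mm wide, 20 mm high; origin: underside, mid-length.
There are look-alikes about, which are no part of the job. Of the things like the knob, leave any that is green; of the rest the smaller one is meant.

How it is judged:
On the way, in this order (a step that is already met when the one before it is completed fails the run):
1. the dimmer grip is level with the yellow pointer (y of dimmer_top in the frame of marker between -0.005 and 0.005 m), for 0.2 s.
2. the knob is fully home on the D-shaft, flats matched (z of knob_bore in the frame of shaft_tip between -0.003 and 0.002 m and horizontal distance between knob_bore and shaft_tip below 0.003 m and angle between the x axis of knob and the x axis of shaft_tip, either way round below 0.25 rad and angle between knob's own z axis and vertical below 0.12 rad), for 0.2 s.
At the end, for the whole second after the job is handed in: Dimmer middle within 5 mm of the pointer; knob fully home on the D-shaft (bore end within 2 mm of the tip, 3 mm off-centre, x axes within 0.25 rad, tilt under 0.12 rad); shaft held at rest, pushed in over 3.5 mm, the fingers still bearing on the knob with over 2 N (all of step 1 and all of step 2 and value of joint shaft above 0.0035 m and velocity of joint shaft below 0.01 m/s and contact force between the fingers and knob above 2 N); the arm keeps its last pose, push and grip.
It fails at once if the amphora neck is moved more than 30 mm (distance of neck from where it was at the start of the episode above 0.03 m).
It fails at once if the amphora foot is moved more than 30 mm (distance of spike from where it was at the start of the episode above 0.03 m).
It fails at once if the brush is moved more than 30 mm (distance of brush from where it was at the start of the episode above 0.03 m).
It also fails if it takes over 58 s, if anything falls off the work surface, if the arm or the gripper's body presses on something with over 40 N, if the wrist force passes 120 N, or if a joint passes its speed limit or range.

## Working session

There is one attempt and no reset: what is moved stays moved. The work goes in short steps, Python scripts to look and compute and a tool call to move; the robot and the scene stay as the last step left them, time stands still between calls to the robot, and variables do not carry over. Pictures are saved under pics/ and viewed, about 8 in all and at most 12, crops included, and the job is handed in when it is done.

Besides the shell and the picture viewer there is one more tool, called after ">>>" as name([rows], argument=value, ...), one row to a line, values as JSON. jog_arm: Moves the arm, as the interface text tells. Its arguments: {"type":"object","properties":{"moves":{"type":"array","items":{"type":"array","items":{"type":"number"}}},"grip":{"type":"number"},"grip_force":{"type":"number"}},"required":["moves"]}

```bash
ls; mkdir -p pics; cat > h.py <<'E'
import numpy as np, cv2
from station import ctrl
from scipy.spatial.transform import Rotation as R
def save(name,img): cv2.imwrite('pics/'+name,img[:,:,::-1])
def ray(cam,px,T=None):
    p=ctrl.camera_params(cam); u,v=px
    a=(u-p['cx'])/p['fx']; b=(v-p['cy'])/p['fy']
    if cam=='wrist':
        r=np.hypot(a,b); s=np.sin(r)/r if r>1e-9 else 1
        d=np.array([a*s,-b*s,-np.cos(r)]); M=T@p['T_tool_cam']
    else:
        d=np.array([a,-b,-1.]); M=p['pose']
    return M[:3,3],M[:3,:3]@(d/np.linalg.norm(d))
def onz(cam,px,z,T=None):
    o,d=ray(cam,px,T); return o+d*(z-o[2])/d[2]
def proj(cam,P,T=None):
    p=ctrl.camera_params(cam); M=T@p['T_tool_cam'] if cam=='wrist' else p['pose']
    c=M[:3,:3].T@(np.asarray(P)-M[:3,3]); x,y,z=c[0],-c[1],-c[2]
    if cam=='wrist':
        r=np.hypot(x,y); s=np.arctan2(r,z)/r; x,y=x*s,y*s
    else: x,y=x/z,y/z
    return np.array([p['cx']+p['fx']*x,p['cy']+p['fy']*y])
def tool():
    o=ctrl.get_obs(); T=np.eye(4); T[:3,3]=o['tool_pos']; T[:3,:3]=R.from_rotvec(o['tool_rot']).as_matrix(); return T
E
python3 - <<'E'
from h import *
T=tool(); print(T, ctrl.grip_depth)
w=ctrl.get_image('wrist'); s=ctrl.get_image('scene'); d=ctrl.get_image('side')
for n,i in zip(('w','s','d'),(w,s,d)): save(n+'0.png',i); np.save(n+'0.npy',i)
for c in('scene','side','wrist'): print(c,ctrl.camera_params(c))
E
```

```text
pics
[[ 1.66169117e-05 -2.01038682e-03  9.99997979e-01  6.24392955e-01]
 [-9.99999968e-01  2.51540721e-04  1.71226400e-05  8.55438067e-05]
 [-2.51574636e-04 -9.99997948e-01 -2.01038257e-03  2.30082913e-01]
 [ 0.00000000e+00  0.00000000e+00  0.00000000e+00  1.00000000e+00]] 0.0187
scene {'fx': 415.0760897581508, 'fy': 415.0760897581508, 'cx': 313.8308970390439, 'cy': 199.16590181752792, 'pose': array([[-0.48227392, -0.51059022,  0.7118353 ,  1.26282192],
       [ 0.87601343, -0.27783297,  0.39421989,  0.30441245],
       [-0.00351351,  0.81369925,  0.58127548,  0.62897352],
       [ 0.        ,  0.        ,  0.        ,  1.        ]])}
side {'fx': 383.5588823139283, 'fy': 383.5588823139283, 'cx': 314.5266468052769, 'cy': 202.71063524333536, 'pose': array([[-0.99439475,  0.06954816, -0.07963756,  0.53186953],
       [-0.10427918, -0.52071343,  0.847339  ,  0.51184084],
       [ 0.01746252,  0.85089399,  0.52504712,  0.46134926],
       [ 0.        ,  0.        ,  0.        ,  1.        ]])}
wrist {'fx': 309.70691628693146, 'fy': 309.70691628693146, 'cx': 318.8613717389154, 'cy': 199.24485042263467, 'T_tool_cam': array([[-3.82223935e-04, -9.59186336e-01, -2.82774516e-01,
        -7.06944021e-02],
       [-4.14606911e-04,  2.82774664e-01, -9.59186279e-01,
        -1.42749970e-01],
       [ 9.99999841e-01, -2.49383685e-04, -5.05768529e-04,
        -1.52172407e-04],
       [ 0.00000000e+00,  0.00000000e+00,  0.00000000e+00,
         1.00000000e+00]])}
```

View pics/s0.png

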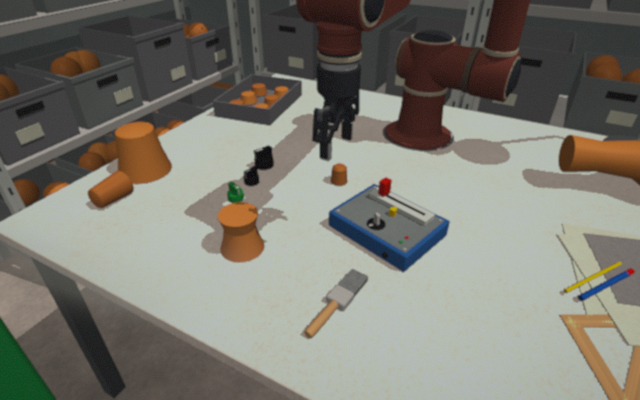

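View pics/w0.png

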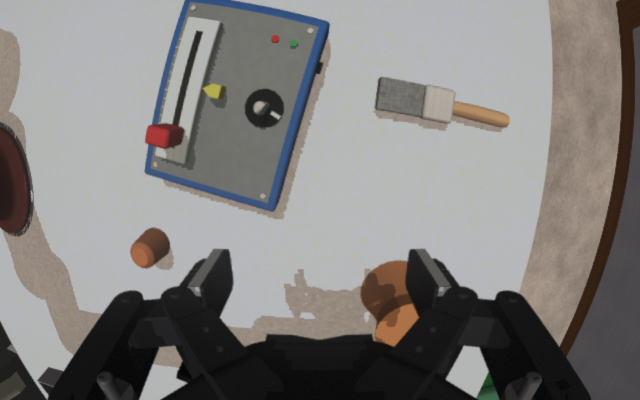

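View pics/d0.png

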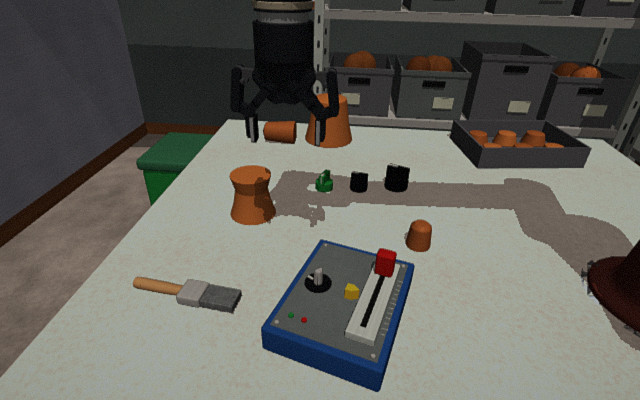

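Knob-like candidates: in scene green (235,192), small black (251,176) and large black (263,156). In side they are at (324,181), (359,181) and (397,177). The small black one should be the one meant, so I'm confirming it in a crop while measuring.

```bash
python3 - <<'E'
from h import *
T=tool(); s=np.load('s0.npy'); d=np.load('d0.npy'); w=np.load('w0.npy')
up=lambda i,x0,x1,y0,y1:cv2.resize(i[y0:y1,x0:x1],(800,290),interpolation=cv2.INTER_CUBIC)
save('crop1.png',np.vstack([up(s,210,290,145,205-30+0),up(d,310,420,155,195)]))
def blobs(img,m,amin=15):
    n,l,st,c=cv2.connectedComponentsWithStats(m.astype(np.uint8)); return [(st[i].tolist(),c[i].round(1).tolist()) for i in range(1,n) if st[i][4]>=amin]
for nm,im,box in(('scene',s,(225,280,140,205)),('side',d,(310,415,155,195))):
    x0,x1,y0,y1=box; c=im[y0:y1,x0:x1].astype(int)
    m=c.max(2)<60
    for st,ce in blobs(c,m,30): print(nm,'black box',st[0]+x0,st[1]+y0,st[2:], 'bottom mid->',onz(nm,(st[0]+x0+st[2]/2,st[1]+y0+st[3]-3),0.0).round(4))
h=cv2.cvtColor(w,cv2.COLOR_RGB2HSV).astype(int)
red=((h[...,0]<5)|(h[...,0]>174))&(h[...,1]>180)&(h[...,2]>120)
yel=(abs(h[...,0]-29)<5)&(h[...,1]>150)&(h[...,2]>100)
blu=(abs(h[...,0]-110)<10)&(h[...,1]>130)
print('red',blobs(w,red)); print('yel',blobs(w,yel))
B=blu.copy(); B[:, :100]=0;B[:,345:]=0;B[230:]=0
cs=max(cv2.findContours(B.astype(np.uint8),0,2)[0],key=cv2.contourArea)
hull=cv2.approxPolyDP(cv2.convexHull(cs),4,True)[:,0]
for p in hull: print('hull',p,onz('wrist',p,.045,T).round(4))
E
```

```text
scene black box 244 147 [29, 39, 528] bottom mid-> [ 0.4983 -0.2933  0.    ]
side black box 384 165 [26, 27, 558] bottom mid-> [ 0.4081 -0.3231  0.    ]
side black box 323 170 [9, 16, 65] bottom mid-> [ 0.5794 -0.3304  0.    ]
side black box 350 173 [18, 20, 325] bottom mid-> [ 0.5008 -0.3055  0.    ]
red [([273, 37, 4, 4, 15], [274.5, 38.5])]
yel []
hull [186   0] [0.4746 0.2077 0.045 ]
hull [229   0] [0.5266 0.1995 0.045 ]
hull [327  23] [0.6327 0.166  0.045 ]
hull [271 209] [ 0.5704 -0.0374  0.045 ]
hull [146 170] [0.4162 0.0106 0.045 ]
hull [162  81] [0.4463 0.1137 0.045 ]
```

View pics/crop1.png

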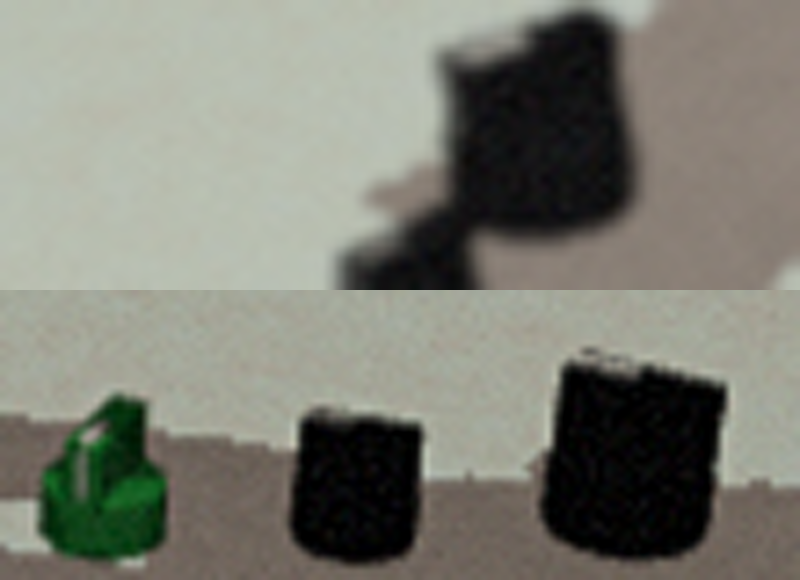

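The crop shows three knobs: green at side (324,181), small black at side (359,181) and large black at side (397,177). The small black one, at about (0.50, -0.30), is the one meant. The controller is at yaw about -0.30 with its centre near (0.525, 0.088), and its edges come out at 0.16 x 0.21 against 0.17 x 0.22. I'm going above the dimmer.

>>> jog_arm([
  [-17,12,-38,0,0,0],
  [-17,12,-38,0,0,0],
  [-17,12,-38,0,0,0],
  [-17,12,-38,0,0,0],
  [0,0,0,0,-0.15,0],
  [0,0,0,0,-0.15,0],
  [0,0,0,0,-0.15,0],
  [0,0,0,0,-0.15,0],
  [0,0,0,0,-0.15,0],
  [0,0,0,0,-0.15,0],
  [0,0,0,0,-0.15,0],
  [0,0,0,0,-0.15,0],
], grip=60)

```text
t: 1.35
tool_pos: [0.4727, 0.068, 0.1829]
tool_rot: [-1.552, 0.287, -0.286]
contact_force: [-0.3, -0.4, -0.6]
opening: 0.0601
```

>>> jog_arm([
  [0,0,0,0,-0.07,0],
  [0,0,0,0,0,0],
  [0,0,0,0,0,0],
])

```text
t: 1.65
tool_pos: [0.4728, 0.068, 0.1831]
tool_rot: [-1.558, 0.238, -0.237]
contact_force: [0.7, 0.2, 0.4]
opening: 0.0598
```

```bash
python3 - <<'E'
from h import *
T=tool(); w=ctrl.get_image('wrist'); save('w1.png',w); np.save('w1.npy',w); np.save('T1.npy',T); print(T.round(4))
E
```

```text
[[ 9.546e-01 -4.000e-04  2.978e-01  4.728e-01]
 [-2.978e-01 -0.000e+00  9.546e-01  6.800e-02]
 [-4.000e-04 -1.000e+00 -1.000e-04  1.831e-01]
 [ 0.000e+00  0.000e+00  0.000e+00  1.000e+00]]
```

View pics/w1.png

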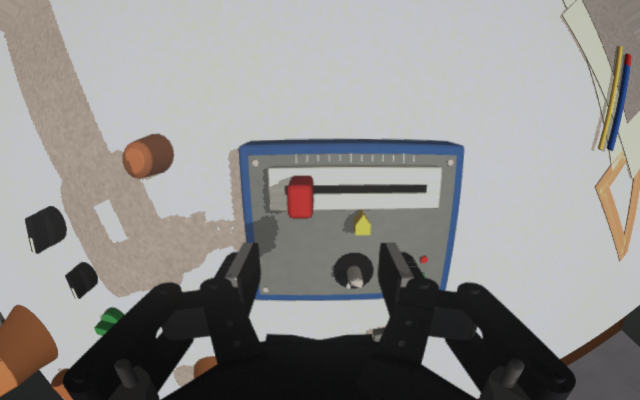

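```bash
python3 - <<'E'
from h import *
w=np.load('w1.npy'); T=np.load('T1.npy')
h=cv2.cvtColor(w,cv2.COLOR_RGB2HSV).astype(int)
sub=np.s_[130:260,240:460]
def st(m,n):
    nn,l,s,c=cv2.connectedComponentsWithStats(m[sub].astype(np.uint8)); i=1+np.argmax(s[1:,4]); M=l==i
    ys,xs=np.nonzero(M); ys+=130; xs+=240
    print(n,s[i],[(int(r),int(xs[ys==r].min()),int(xs[ys==r].max())) for r in np.unique(ys)[::4]]); return ys,xs
rm=((h[...,0]<8)|(h[...,0]>170))&(h[...,1]>120)
ys,xs=st(rm,'red')
print('V by row at col301',h[172:222:3,301,2].tolist(),'row195',h[200,284:318,2].tolist())
yy,yx=st((abs(h[...,0]-29)<8)&(h[...,1]>110),'yel')
# marker points in tool coords
inv=np.linalg.inv(T)
def tc(p,z): return (inv@np.r_[onz('wrist',p,z,T),1])[:3].round(4), onz('wrist',p,z,T).round(4)
print('yel tip', tc((yx[yy==yy.min()].mean(),yy.min()),.063)); print('yel mean z.063',tc((yx.mean(),yy.mean()),.063))
for p in[(288,210),(313,210),(300,180),(300,216)]: print(p,tc(p,.0995))
# controller screw/blue corners z=.045
for p in [(241,146),(462,146),(254,162),(450,162)]: print('corner',p,tc(p,.045))
for p in [(269,168),(441,168),(271,211),(440,208)]: print('track',p,tc(p,.059))
E
```

```text
red [ 47  47  26  41 981] [(177, 294, 310), (181, 291, 311), (185, 289, 312), (189, 287, 312), (193, 287, 312), (197, 288, 312), (201, 288, 312), (205, 288, 312), (209, 288, 312), (213, 288, 312), (217, 291, 308)]
V by row at col301 [196, 149, 89, 91, 109, 164, 181, 182, 181, 181, 180, 181, 180, 181, 180, 136, 119] row195 [143, 142, 131, 119, 132, 145, 159, 172, 178, 178, 178, 178, 179, 180, 179, 180, 180, 181, 181, 181, 183, 182, 182, 182, 176, 169, 160, 145, 115, 130, 167, 192, 194, 194]
yel [114  84  17  21 260] [(214, 362, 364), (218, 359, 366), (222, 356, 368), (226, 354, 370), (230, 354, 369), (234, 356, 369)]
yel tip (array([0.0198, 0.1201, 0.0388]), array([0.5032, 0.0991, 0.063 ]))
yel mean z.063 (array([0.0312, 0.1201, 0.0384]), array([0.514 , 0.0954, 0.063 ]))
(288, 210) (array([ 0.0038,  0.0836, -0.025 ]), array([0.469 , 0.043 , 0.0995]))
(313, 210) (array([ 0.0038,  0.0836, -0.0056]), array([0.4747, 0.0615, 0.0995]))
(300, 180) (array([-0.0199,  0.0836, -0.0153]), array([0.4492, 0.0593, 0.0995]))
(300, 216) (array([ 0.0087,  0.0836, -0.0158]), array([0.4764, 0.0504, 0.0995]))
corner (241, 146) (array([-0.0402,  0.1381, -0.0734]), array([0.4125, 0.0099, 0.045 ]))
corner (462, 146) (array([-0.043 ,  0.1381,  0.1386]), array([0.4729, 0.2131, 0.045 ]))
corner (254, 162) (array([-0.0249,  0.1381, -0.0615]), array([0.4307, 0.0167, 0.045 ]))
corner (450, 162) (array([-0.0267,  0.1381,  0.1266]), array([0.485 , 0.1968, 0.045 ]))
track (269, 168) (array([-0.0216,  0.1241, -0.0452]), array([0.4386, 0.0313, 0.059 ]))
track (441, 168) (array([-0.023 ,  0.1241,  0.1115]), array([0.484 , 0.1813, 0.059 ]))
track (271, 211) (array([ 0.0183,  0.1241, -0.045 ]), array([0.4769, 0.0196, 0.059 ]))
track (440, 208) (array([0.0157, 0.1241, 0.1146]), array([0.5219, 0.1727, 0.059 ]))
```

Red grip top is at (288–312, 187–217): 20 mm wide, tool z -15 mm, x -2 mm. The yellow pointer's tip is at (363,214), tool z about +38.5 mm, so travel is about 53.5 mm. The track yaw differs from the tool by about -0.013.

>>> jog_arm([
  [-2,0,-15,0,-0.013,0],
  [0,30,0,0,0,0],
  [0,30,0,0,0,0],
  [0,30,0,0,0,0],
  [0,20,0,0,0,0],
  [0,0,0,0,0,0],
], grip=50)

```text
t: 2.3
tool_pos: [0.4637, 0.0543, 0.0698]
tool_rot: [-1.56, 0.232, -0.221]
contact_force: [-0.8, 0.9, -0.3]
opening: 0.0501
```

>>> jog_arm([
  [0,0,0,0,0,0],
  [0,0,0,0,0,0],
  [0,0,0,0,0,0],
  [0,0,0,0,0,0],
  [0,0,0,0,0,0],
  [0,0,0,0,0,0],
  [0,0,0,0,0,0],
], grip=10, grip_force=20)

```text
t: 3.0
tool_pos: [0.468, 0.0542, 0.0752]
tool_rot: [-1.559, 0.224, -0.228]
contact_force: [-2.0, 0.5, 5.9]
opening: 0.0196
```

>>> jog_arm([
  [0,0,10,0,0,0],
  [0,0,10,0,0,0],
  [0,0,10,0,0,0],
  [0,0,10,0,0,0],
  [0,0,10,0,0,0],
  [0,0,3.5,0,0,0],
  [0,0,0,0,0,0],
  [0,0,0,0,0,0],
  [0,0,0,0,0,0],
])

```text
t: 3.9
tool_pos: [0.4835, 0.1061, 0.0752]
tool_rot: [-1.557, 0.223, -0.229]
contact_force: [0.3, 1.7, 4.5]
opening: 0.0193
```

```bash
python3 - <<'E'
from h import *
T=tool(); w=ctrl.get_image('wrist'); save('w2.png',w); np.save('w2.npy',w); print(T.round(4),ctrl.get_obs()['contact_force'])
h=cv2.cvtColor(w,cv2.COLOR_RGB2HSV).astype(int)
for n,m in(('red',((h[...,0]<8)|(h[...,0]>170))&(h[...,1]>120)),('yel',(abs(h[...,0]-29)<8)&(h[...,1]>110))):
    nn,l,s,c=cv2.connectedComponentsWithStats(m.astype(np.uint8))
    for i in range(1,nn):
        if s[i,4]>60: print(n,s[i],c[i].round(1))
E
```

```text
[[ 0.9588  0.0039  0.2839  0.4835]
 [-0.2839  0.0012  0.9588  0.1061]
 [ 0.0034 -1.      0.0023  0.0752]
 [ 0.      0.      0.      1.    ]] [-0.70787791  1.72269418  4.82110831]
red [ 296  219   47   79 3256] [318.8 259.3]
yel [308 298  23   8  92] [319.3 303.1]
```

View pics/w2.png

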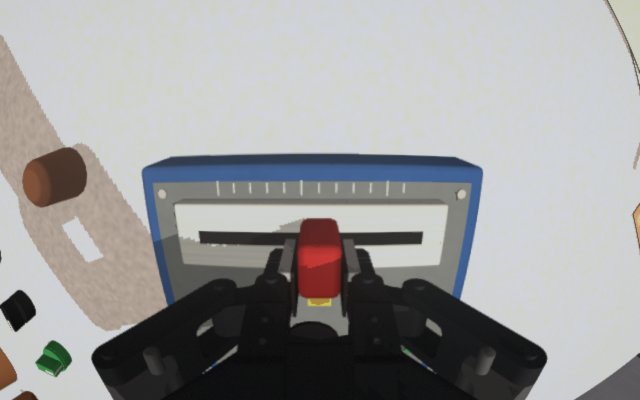

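Red is centred at column 318.8 and yellow at 319.3, so they are level within about 1 mm. I'm releasing, rising and checking.

>>> jog_arm([
  [0,0,0,0,0,0],
  [0,0,0,0,0,0],
  [0,0,0,0,0,0],
  [0,0,0,0,0,0],
  [0,-20,0,0,0,0],
  [0,-30,0,0,0,0],
  [0,-40,0,0,0,0],
  [0,-40,0,0,0,0],
  [0,0,0,0,0,0],
  [0,0,0,0,0,0],
], grip=45)

```text
t: 4.95
tool_pos: [0.4824, 0.1056, 0.2045]
tool_rot: [-1.558, 0.224, -0.228]
contact_force: [-0.4, -0.4, -0.9]
opening: 0.045
```

```bash
python3 - <<'E'
from h import *
T=tool(); w=ctrl.get_image('wrist'); save('w3.png',w); np.save('w3.npy',w); np.save('T3.npy',T);print(T.round(4),ctrl.get_obs()['contact_force'])
h=cv2.cvtColor(w,cv2.COLOR_RGB2HSV).astype(int)
inv=np.linalg.inv(T)
for n,m,z in(('red',((h[...,0]<8)|(h[...,0]>170))&(h[...,1]>120),.0995),('yel',(abs(h[...,0]-29)<8)&(h[...,1]>110),.063)):
    nn,l,s,c=cv2.connectedComponentsWithStats(m.astype(np.uint8))
    for i in range(1,nn):
        if s[i,4]>60: print(n,s[i],c[i].round(1),(inv@np.r_[onz('wrist',c[i],z,T),1]).round(4))
E
```

```text
[[ 9.589e-01  2.500e-03  2.839e-01  4.824e-01]
 [-2.839e-01  1.000e-04  9.589e-01  1.056e-01]
 [ 2.300e-03 -1.000e+00  8.000e-04  2.045e-01]
 [ 0.000e+00  0.000e+00  0.000e+00  1.000e+00]] [-0.35367964 -0.13393124 -0.6369713 ]
red [602  54   8  12  71] [605.8  59.1] [-0.1609  0.1048  0.317   1.    ]
red [308 173  24  38 803] [319.5 191.4] [-5.40e-03  1.05e-01 -6.00e-04  1.00e+00]
yel [574  46  26 103 271] [587.8  96.9] [-0.1168  0.1415  0.3237  1.    ]
yel [313 211  14  17 214] [319.5 219.6] [ 3.300e-02  1.415e-01 -5.000e-04  1.000e+00]
```

View pics/w3.png

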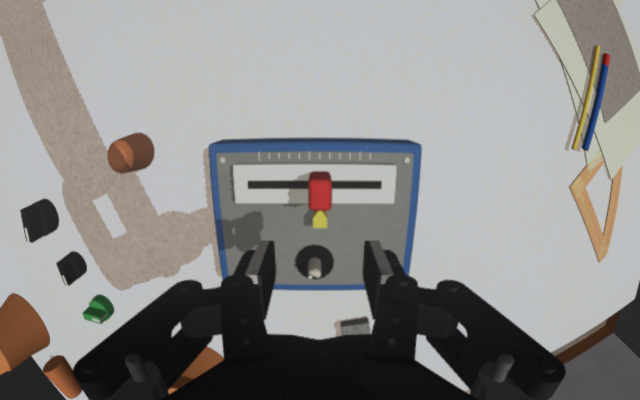

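The dimmer is level: red and yellow both at tool z -0.5 mm (columns 319.5). Next I look straight down on the shaft.

>>> jog_arm([
  [40,0,0,0,0,0],
  [40,0,0,0,0,0],
  [35,0,0,0,0,0],
  [0,0,0,0,0,0],
  [0,0,0,0,0,0],
  [0,0,0,0,0,0],
])

```text
t: 5.6
tool_pos: [0.5906, 0.0732, 0.2018]
tool_rot: [-1.559, 0.228, -0.223]
contact_force: [-0.1, -0.2, 0.5]
opening: 0.0446
```

```bash
python3 - <<'E'
from h import *
T=tool(); w=ctrl.get_image('wrist'); np.save('w4.npy',w); np.save('T4.npy',T);print(T.round(4))
u,v=proj('wrist',[.5675,.0752,.05],T).astype(int); print(u,v)
x0,y0=max(u-50,0),max(v-40,0); c=w[y0:y0+80,x0:x0+100]
print(x0,y0); save('w4c.png',cv2.resize(c,(800,640),interpolation=cv2.INTER_NEAREST)[:600])
E
```

```text
[[ 9.589e-01 -3.000e-03  2.836e-01  5.906e-01]
 [-2.836e-01  1.000e-04  9.589e-01  7.320e-02]
 [-2.900e-03 -1.000e+00 -7.000e-04  2.018e-01]
 [ 0.000e+00  0.000e+00  0.000e+00  1.000e+00]]
315 161
265 121
```

View pics/w4c.png

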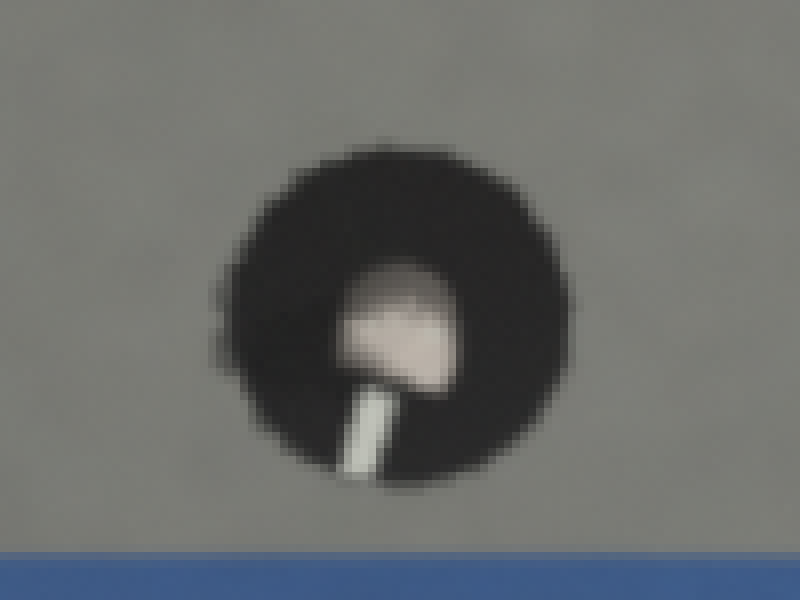

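The collar centre is at about (315.3,160.5), with the white line running from the centre to (309.7,180), pointing tool +x and slightly -z.

```bash
python3 - <<'E'
from h import *
w=np.load('w4.npy').astype(int); T=np.load('T4.npy'); inv=np.linalg.inv(T)
m=(w.max(2)<75); m[:135]=0; m[186:]=0; m[:,:288]=0; m[:,342:]=0
c=max(cv2.findContours(m.astype(np.uint8),0,1)[0],key=cv2.contourArea); hull=cv2.convexHull(c)
P=np.array([onz('wrist',p,.049,T)[:2] for p in hull[:,0]])
A=np.c_[2*P,np.ones(len(P))]; s=np.linalg.lstsq(A,(P**2).sum(1),rcond=None)[0]; r=np.sqrt(s[2]+s[0]**2+s[1]**2)
print('collar centre',s[:2],'dia',2*r)
L=[onz('wrist',(265+x/8-.5,121+y/8-.5),.049,T)[:2] for x,y in((380,395),(358,470))]
for l in L: d=l-s[:2]; print('line ang',np.arctan2(d[1],d[0]),np.hypot(*d))
d=L[1]-L[0]; print('line own ang',np.arctan2(d[1],d[0]))
# shaft top: bright region centre check at z=.074
print('tip proj',(proj('wrist',[s[0],s[1],.074],T)-[265,121]+.5)*8)
E
```

```text
collar centre [0.5658212  0.07455586] dia 0.040930283417005595
line ang -0.5129720395767068 0.009758847437103918
line ang -0.5426484964718832 0.019478306965535694
line own ang -0.5724188798036818
tip proj [394.20348358 353.09884683]
```

The shaft is at (0.566, 0.0746) with its flat direction at yaw -0.55; the collar diameter measures 40.9 against 42 mm. I'm moving over to the small black knob.

>>> jog_arm([
  [2,0,-38,0,0,0],
  [2,0,-38,0,0,0],
  [2,0,-38,0,0,0],
  [2,0,-38,0,0,0],
  [2,0,-38,0,0,0],
  [2,0,-38,0,0,0],
  [2,0,-38,0,0,0],
  [2,0,-38,0,0,0],
  [2,0,-38,0,0,0],
  [2,0,-38,0,0,0],
  [0,0,0,0,0,0],
  [0,0,0,0,0,0],
])

```text
t: 6.85
tool_pos: [0.5028, -0.2968, 0.2034]
tool_rot: [-1.558, 0.227, -0.227]
contact_force: [0.4, -0.1, 0.5]
opening: 0.0452
```

```bash
python3 - <<'E'
from h import *
T=tool(); w=ctrl.get_image('wrist'); np.save('w5.npy',w); np.save('T5.npy',T);print(T.round(4),ctrl.get_obs()['q'])
u,v=proj('wrist',[.50,-.305,.04],T).astype(int); print(u,v)
x0,y0=max(u-80,0),max(v-60,0); c=w[y0:y0+120,x0:x0+160]
print(x0,y0); save('w5c.png',cv2.resize(c,(800,600),interpolation=cv2.INTER_NEAREST))
E
```

```text
[[ 9.586e-01  1.000e-04  2.849e-01  5.028e-01]
 [-2.849e-01  5.000e-04  9.586e-01 -2.968e-01]
 [-0.000e+00 -1.000e+00  5.000e-04  2.034e-01]
 [ 0.000e+00  0.000e+00  0.000e+00  1.000e+00]] [-6.59702624e-01 -2.57315535e-02  1.73921750e+00  4.75155611e-04
  1.42831549e+00 -1.94302217e+00]
311 181
231 121
```

View pics/w5c.png

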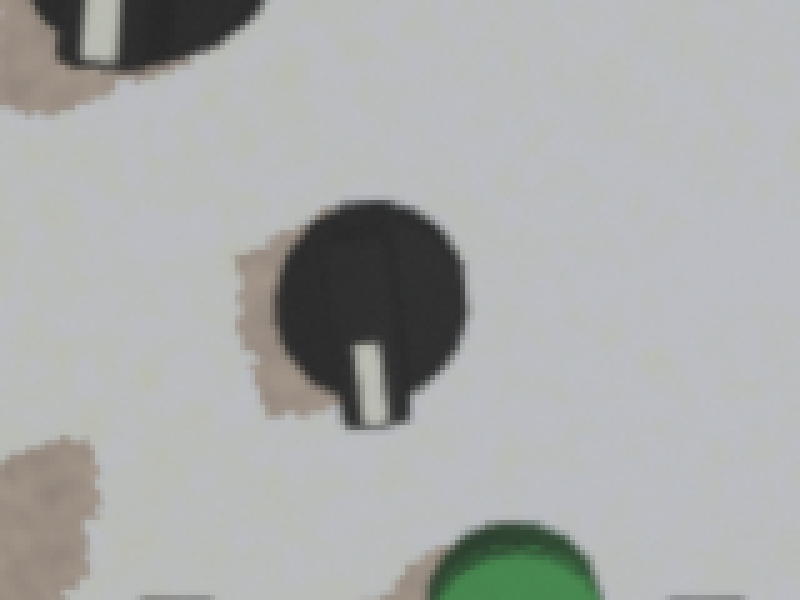

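Small black knob: skirt spans crop columns 275–467, i.e. a centre at about (305,180) in the full picture. The white line runs from (304.3,190) to (305.9,205.5), pointing to tool +x.

```bash
python3 - <<'E'
from h import *
T=np.load('T5.npy'); inv=np.linalg.inv(T)
f=lambda x,y,z: onz('wrist',(231+x/5-.5,121+y/5-.5),z,T)
a,b=f(366,342,.042),f(375,427,.042); d=b-a
print('line ang',np.arctan2(d[1],d[0]),np.hypot(*d[:2]))
e=f(375.5,428,.042); u=d/np.linalg.norm(d); c=e-.020*u; print('centre from bar end',c,(inv@np.r_[c,1]).round(4))
# bar edges at end
print('bar w',np.linalg.norm(f(342,428,.042)-f(409,426,.042)))
for z in(0,.02):
  l,r=f(275,300,z),f(467,300,z); print(z,'skirt dia',np.linalg.norm(r-l),'mid',(l+r)/2,'top',f(370,200,z))
print('tool z yaw',np.arctan2(T[1,2],T[0,2]))
E
```

```text
line ang -0.1997046972524759 0.018170616201479636
centre from bar end [ 0.50334107 -0.31420718  0.042     ] [ 0.0055  0.1613 -0.0166  1.    ]
bar w 0.01384708197171201
0 skirt dia 0.04415347236658039 mid [ 0.50549039 -0.3157276   0.        ] top [ 0.48326116 -0.30905553  0.        ]
0.02 skirt dia 0.0416020247816268 mid [ 0.50134827 -0.3135192   0.02      ] top [ 0.48040357 -0.30723268  0.02      ]
tool z yaw 1.2819220867749883
```

Checks agree: bar 13.8 mm against 14, skirt 41.6 against 42 mm. The knob is at about (0.502, -0.314) with yaw -0.20. I'm turning, aligning and descending.

>>> jog_arm([
  [4,0,-16.5,0,0,0],
  [0,0,0,0,-0.089,0],
  [0,40,0,0,0,0],
  [0,40,0,0,0,0],
  [0,40,0,0,0,0],
  [0,30,0,0,0,0],
  [0,15,0,0,0,0],
  [0,0,0,0,0,0],
  [0,0,0,0,0,0],
  [0,0,0,0,0,0],
], grip=40)

```text
t: 7.9
tool_pos: [0.5042, -0.3152, 0.0409]
tool_rot: [-1.568, 0.153, -0.159]
contact_force: [-0.5, -0.1, -0.3]
opening: 0.0405
```

>>> jog_arm([
  [0,7,0,0,0,0],
  [0,7,0,0,0,0],
  [0,0,0,0,0,0],
  [0,0,0,0,0,0],
])

```text
t: 8.3
tool_pos: [0.5023, -0.3139, 0.0239]
tool_rot: [-1.565, 0.157, -0.156]
contact_force: [-0.2, -1.0, 0.5]
opening: 0.0399
```

>>> jog_arm([
  [0,0,0,0,0,0],
  [0,0,0,0,0,0],
  [0,0,0,0,0,0],
  [0,0,0,0,0,0],
  [0,0,0,0,0,0],
  [0,0,0,0,0,0],
  [0,0,0,0,0,0],
  [0,0,0,0,0,0],
], grip=5, grip_force=50)

```text
t: 9.1
tool_pos: [0.5029, -0.3143, 0.0247]
tool_rot: [-1.566, 0.156, -0.157]
contact_force: [0.3, 1.0, 2.8]
opening: 0.0129
```

>>> jog_arm([
  [0,-20,0,0,0,0],
  [0,-40,0,0,0,0],
  [0,-40,0,0,0,0],
  [0,-40,0,0,0,0],
  [0,0,0,0,0,0],
  [0,0,0,0,0,0],
  [0,0,0,0,0,0],
])

```text
t: 9.8
tool_pos: [0.5014, -0.3132, 0.1618]
tool_rot: [-1.563, 0.159, -0.153]
contact_force: [0.2, 0.4, -0.9]
opening: 0.0128
```

```bash
python3 - <<'E'
from h import *
T=tool(); w=ctrl.get_image('wrist'); np.save('w6.npy',w); np.save('T6.npy',T);print(T.round(4),ctrl.get_obs()['opening'])
I=np.eye(4)
for P in([0,.024,0],[-.021,.004,0],[-.021,.024,0],[-.02,-.018,0],[.02,-.018,0],[0,.004,.021],[0,.004,-.021]): print(P,proj('wrist',P,I).round(1))
c=w[190:340,220:420]; c=np.clip(c.astype(float)*2.2,0,255).astype(np.uint8)
save('w6c.png',cv2.resize(c,(800,600),interpolation=cv2.INTER_NEAREST))
E
```

```text
[[ 0.9803 -0.0032  0.1975  0.5014]
 [-0.1975  0.0026  0.9803 -0.3132]
 [-0.0037 -1.      0.0019  0.1618]
 [ 0.      0.      0.      1.    ]] 0.012792754475947802
[0, 0.024, 0] [320.8 236.2]
[-0.021, 0.004, 0] [321.1 213.5]
[-0.021, 0.024, 0] [320.9 201.9]
[-0.02, -0.018, 0] [321.4 232.1]
[0.02, -0.018, 0] [321.1 306.8]
[0, 0.004, 0.021] [360.7 250.9]
[0, 0.004, -0.021] [281.2 250.9]
```

View pics/w6c.png

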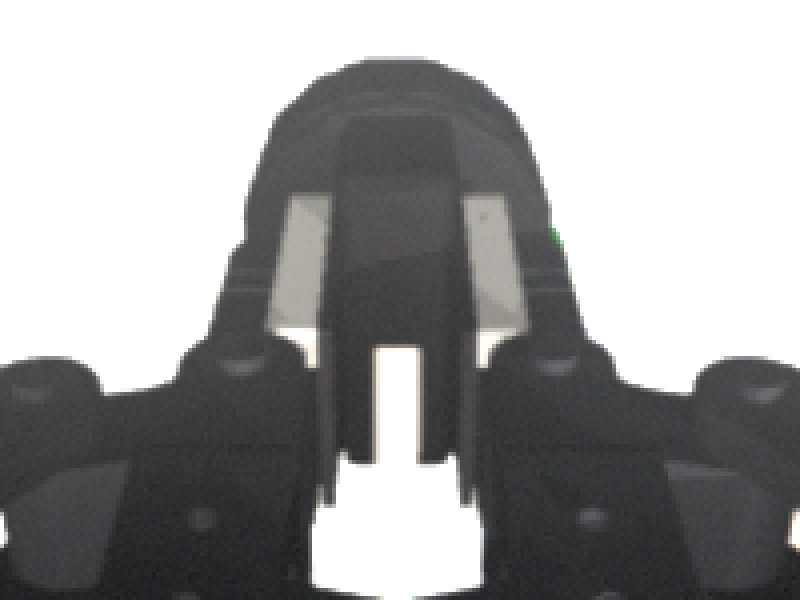

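The knob is held squarely with its bar between the pads, its skirt centred at column 319.4 and the line end on the tool +x side. The measured pose has about 1 mm of noise, so I'm recomputing with the commanded poses.

```bash
python3 - <<'E'
from h import *
def Tc(x,y,z,a):
    T=np.eye(4); c,s=np.cos(a),np.sin(a); T[:3,0]=[s,-c,0];T[:3,1]=[0,0,-1];T[:3,2]=[c,s,0];T[:3,3]=[x,y,z];return T
w=np.load('w4.npy').astype(int); T=Tc(.5922,.0730,.203,1.283)
m=(w.max(2)<75); m[:135]=0; m[186:]=0; m[:,:288]=0; m[:,342:]=0
c=max(cv2.findContours(m.astype(np.uint8),0,1)[0],key=cv2.contourArea); hull=cv2.convexHull(c)
P=np.array([onz('wrist',p,.049,T)[:2] for p in hull[:,0]])
A=np.c_[2*P,np.ones(len(P))]; s=np.linalg.lstsq(A,(P**2).sum(1),rcond=None)[0]; print('collar',s[:2])
l=onz('wrist',(309.25,179.25),.049,T)[:2]-s[:2]; print('ang',np.arctan2(l[1],l[0]))
T=Tc(.5036,-.2971,.203,1.283); f=lambda x,y,z: onz('wrist',(231+x/5-.5,121+y/5-.5),z,T)
a,b=f(366,342,.042),f(375.5,428,.042); u=(b-a)/np.linalg.norm(b-a); print('knob end',b-.02*u,'skirt',(f(275,300,.02)+f(467,300,.02))/2,'toparc',f(370,200,.02)+.021*u)
q=ctrl.get_obs(); print(q['tool_pos'])
E
```

```text
collar [0.56794181 0.07425518]
ang -0.5429414362669371
knob end [ 0.50393841 -0.31461807  0.042     ] skirt [ 0.50198788 -0.31386734  0.02      ] toparc [ 0.5016639  -0.31166238  0.02      ]
[ 0.50122807 -0.3130196   0.16139027]
```

>>> jog_arm([
  [-1.3,0,39.4,0,0,0],
  [-1.3,0,39.4,0,0,0],
  [-1.3,0,39.4,0,0,0],
  [-1.3,0,39.4,0,0,0],
  [-1.3,0,39.4,0,0,0],
  [-1.3,0,39.4,0,0,0],
  [-1.3,0,39.4,0,0,0],
  [-1.3,0,39.4,0,0,0],
  [-1.3,0,39.4,0,0,0],
  [-1.3,0,39.4,0,0,0],
])

```text
t: 10.85
tool_pos: [0.5664, 0.0764, 0.1619]
tool_rot: [-1.566, 0.159, -0.153]
contact_force: [0.9, -0.4, -1.0]
opening: 0.013
```

>>> jog_arm([
  [0,0,0,0,0.117,0],
  [0,0,0,0,0.117,0],
  [0,0,0,0,0.117,0],
  [0,30,0,0,0,0],
  [0,15,0,0,0,0],
  [0,5,0,0,0,0],
  [0,0,0,0,0,0],
  [0,0,0,0,0,0],
  [0,0,0,0,0,0],
  [0,0,0,0,0,0],
])

```text
t: 11.85
tool_pos: [0.5684, 0.0747, 0.1155]
tool_rot: [-1.527, 0.429, -0.432]
contact_force: [-0.5, -0.2, -1.3]
opening: 0.0126
```

```bash
python3 - <<'E'
from h import *
P=[]
for k in range(4):
    i=ctrl.get_image('side') if k%2 else ctrl.get_image('scene')
    P.append(ctrl.get_obs()['tool_pos']); np.save(('side7','scene7')[k%2==0]+'.npy',i)
print(np.round(P,4), ctrl.get_obs()['tool_rot'])
out=[]
for n in('scene','side'):
    i=np.load(n+'7.npy'); p=proj(n,[.568,.0749,.08]); print(n,p, 'shaft base/tip',proj(n,[.568,.0749,.049]),proj(n,[.568,.0749,.074]),'knob bottom pred',proj(n,[.568,.0749,.09]))
    x0,y0=int(p[0])-33,int(p[1])-30; print(x0,y0)
    out.append(cv2.resize(i[y0:y0+50,x0:x0+66],(792,600)[:2] if 0 else (396,300),interpolation=cv2.INTER_NEAREST))
save('ss7.png',cv2.resize(np.hstack(out),(792,300),interpolation=cv2.INTER_NEAREST))
E
```

```text
[[0.5682 0.0747 0.1153]
 [0.5681 0.0747 0.1151]
 [0.568  0.0747 0.1149]
 [0.5678 0.0747 0.1148]] [-1.52734562  0.4302474  -0.43132815]
scene [376.24840467 212.09491301] shaft base/tip [375.07780887 223.19572451] [376.01821038 214.27785559] knob bottom pred [376.63603364 208.41901035]
343 182
side [316.51793742 265.89938075] shaft base/tip [316.11081522 281.31432793] [316.43734542 268.95085138] knob bottom pred [316.6542437  260.73838926]
283 235
```

View pics/ss7.png

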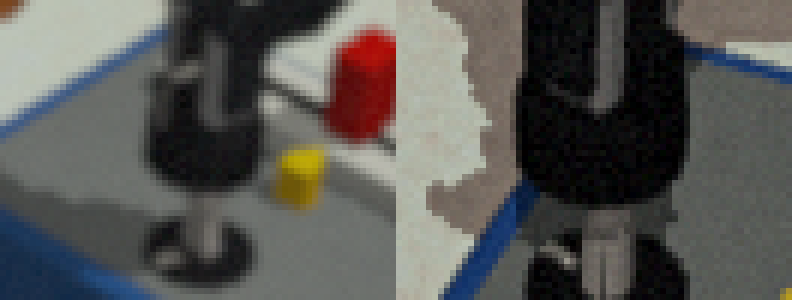

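Scene (left): skirt centre at column 376.7, shaft at 376.9. Side (right): skirt centre at 317.6, shaft at 318.3. The knob hovers almost over the shaft with an offset of perhaps 2–3 mm, so I'm measuring it at sub-pixel.

```bash
python3 - <<'E'
from h import *
def edges(g,row,c0,lo,hi,thr,dark):
    r=g[row]; s=lambda v:(v<thr) if dark else (v>thr)
    a=c0
    while a>lo and s(r[a-1]): a-=1
    b=c0
    while b<hi and s(r[b+1]): b+=1
    L=a-1+(thr-r[a-1])/(r[a]-r[a-1]); Rr=b+(thr-r[b])/(r[b+1]-r[b]); return round(float(L),2),round(float(Rr),2),round(float(L+Rr)/2,2)
res={}
for n,c in(('scene',376),('side',317)):
    g=np.load(n+'7.npy').astype(float).mean(2)
    p=lambda z:proj(n,[.568,.0749,z])
    print(n)
    for z in (.092,.095,.098,.101,.104,.107):
        r=int(round(p(z)[1]))+ (0); print(' z~',z,r,edges(g,r,c,c-25,c+25,60 if n=='scene' else 45,True),'axis',p(z).round(2))
    y0=int(p(.074)[1])
    for r in range(y0-4,y0+14,1):
        v=g[r,c-14:c+16].astype(int); print(r,v.tolist())
E
```

```text
scene
 z~ 0.092 208 (366.99, 385.99, 376.49) axis [376.71 207.68]
 z~ 0.095 207 (366.8, 386.72, 376.76) axis [376.83 206.56]
 z~ 0.098 205 (367.02, 386.34, 376.68) axis [376.95 205.44]
 z~ 0.101 204 (367.17, 386.42, 376.8) axis [377.07 204.32]
 z~ 0.104 203 (367.24, 386.49, 376.87) axis [377.19 203.19]
 z~ 0.107 202 (367.44, 377.06, 372.25) axis [377.31 202.06]
210 [109, 110, 111, 111, 106, 91, 64, 41, 20, 10, 16, 25, 16, 15, 15, 18, 18, 23, 18, 18, 23, 16, 21, 49, 82, 100, 100, 89, 78, 88]
211 [113, 110, 111, 111, 109, 106, 89, 62, 40, 25, 21, 14, 13, 22, 17, 15, 23, 19, 21, 10, 12, 24, 39, 64, 87, 95, 92, 84, 71, 71]
212 [113, 111, 108, 109, 111, 110, 104, 90, 71, 51, 41, 31, 24, 26, 20, 26, 25, 24, 21, 28, 38, 48, 61, 77, 84, 79, 81, 76, 68, 68]
213 [110, 109, 110, 111, 110, 112, 112, 106, 97, 84, 73, 61, 46, 36, 35, 37, 41, 38, 44, 51, 69, 81, 87, 85, 77, 73, 75, 72, 66, 68]
214 [110, 110, 110, 108, 109, 110, 112, 111, 111, 107, 100, 91, 74, 62, 64, 72, 75, 73, 78, 86, 98, 105, 106, 97, 85, 77, 75, 74, 67, 68]
215 [99, 105, 108, 110, 106, 110, 111, 112, 110, 112, 111, 102, 86, 79
[... 3507 characters left out ...]
 5, 12, 90, 99, 110, 95, 110, 108, 98, 80, 46, 17, 8, 0, 4, 20, 63, 90, 91, 96, 89]
277 [88, 92, 89, 38, 44, 58, 79, 98, 98, 61, 28, 91, 96, 100, 87, 101, 104, 94, 85, 51, 12, 6, 13, 8, 9, 22, 61, 93, 92, 85]
278 [90, 86, 56, 14, 12, 16, 37, 80, 142, 99, 59, 89, 101, 106, 79, 105, 107, 101, 85, 52, 14, 8, 11, 6, 12, 17, 25, 56, 89, 90]
279 [86, 88, 25, 2, 1, 11, 5, 33, 76, 70, 35, 88, 97, 101, 77, 105, 104, 95, 82, 53, 17, 11, 5, 11, 11, 0, 10, 49, 88, 95]
280 [90, 69, 15, 1, 16, 7, 13, 6, 15, 28, 23, 92, 103, 102, 72, 107, 100, 93, 84, 52, 5, 10, 10, 7, 12, 16, 6, 18, 56, 90]
281 [90, 70, 13, 0, 2, 2, 10, 13, 3, 6, 15, 97, 96, 105, 69, 113, 104, 95, 83, 40, 3, 10, 8, 14, 7, 5, 5, 8, 32, 87]
```

Skirt against collar and shaft axis: -0.8 px in scene (0.46 px/mm) and -1.2 px in side (0.68 px/mm). That puts the knob about 2 mm too far along tool +x with z fine, so I shift -2 mm in tool x and descend.

>>> jog_arm([
  [-2,0,0,0,0,0],
  [0,6,0,0,0,0],
  [0,6,0,0,0,0],
  [0,3,0,0,0,0],
  [0,3,0,0,0,0],
  [0,3,0,0,0,0],
  [0,0,0,0,0,0],
  [0,0,0,0,0,0],
])

```text
t: 12.85
tool_pos: [0.566, 0.0758, 0.0933]
tool_rot: [-1.528, 0.431, -0.431]
contact_force: [0.2, -0.6, -0.5]
opening: 0.0124
```

No force with the mouth already about 5 mm past the tip. Going on.

>>> jog_arm([
  [0,2,0,0,0,0],
  [0,2,0,0,0,0],
  [0,2,0,0,0,0],
  [0,2,0,0,0,0],
  [0,0,0,0,0,0],
  [0,0,0,0,0,0],
])

```text
t: 13.45
tool_pos: [0.5659, 0.0758, 0.0852]
tool_rot: [-1.528, 0.431, -0.431]
contact_force: [0.5, -0.3, -1.1]
opening: 0.0125
```

>>> jog_arm([
  [0,1,0,0,0,0],
  [0,1,0,0,0,0],
  [0,1,0,0,0,0],
  [0,1,0,0,0,0],
  [0,0,0,0,0,0],
  [0,0,0,0,0,0],
  [0,0,0,0,0,0],
])

```text
t: 14.15
tool_pos: [0.566, 0.0758, 0.0816]
tool_rot: [-1.527, 0.431, -0.431]
contact_force: [-2.5, 0.1, 2.9]
opening: 0.0131
```

>>> jog_arm([
  [0,1,0,0,0,0],
  [0,1,0,0,0,0],
  [0,0,0,0,0,0],
  [0,0,0,0,0,0],
  [0,0,0,0,0,0],
])

```text
t: 14.65
tool_pos: [0.5661, 0.0758, 0.0795]
tool_rot: [-1.527, 0.431, -0.431]
contact_force: [-1.8, 0.1, 5.5]
opening: 0.0127
```

Force follows the spring line: 2.9 N at first contact, 5.5 N two mm later. I'm pressing 3 mm more.

>>> jog_arm([
  [0,1,0,0,0,0],
  [0,1,0,0,0,0],
  [0,1,0,0,0,0],
  [0,0,0,0,0,0],
  [0,0,0,0,0,0],
  [0,0,0,0,0,0],
  [0,0,0,0,0,0],
])

```text
t: 15.35
tool_pos: [0.5661, 0.0758, 0.077]
tool_rot: [-1.527, 0.431, -0.431]
contact_force: [-2.7, -0.1, 7.7]
opening: 0.0129
```

>>> jog_arm([
  [0,1,0,0,0,0],
  [0,1,0,0,0,0],
  [0,0,0,0,0,0],
  [0,0,0,0,0,0],
  [0,0,0,0,0,0],
  [0,0,0,0,0,0],
  [0,0,0,0,0,0],
])

```text
t: 16.05
tool_pos: [0.5663, 0.0758, 0.0764]
tool_rot: [-1.528, 0.431, -0.431]
contact_force: [-6.2, 1.1, 14.5]
opening: 0.0128
```

```bash
python3 - <<'E'
from h import *
out=[]
for n in('scene','side'):
    i=ctrl.get_image(n); p=proj(n,[.566,.0758,.075]); x0,y0=int(p[0])-33,int(p[1])-25
    out.append(cv2.resize(i[y0:y0+50,x0:x0+66],(396,300),interpolation=cv2.INTER_NEAREST))
save('ss8.png',np.hstack(out))
o=ctrl.get_obs(); print(o['contact_force'],o['tool_pos'],o['dq'].round(4),o['opening'])
E
```

```text
[-6.10183962  0.34399633 14.2990547 ] [0.56631142 0.07579832 0.07638331] [ 0.0009 -0.0021 -0.0017  0.0001  0.0003 -0.0015] 0.012408326897609793
```

View pics/ss8.png

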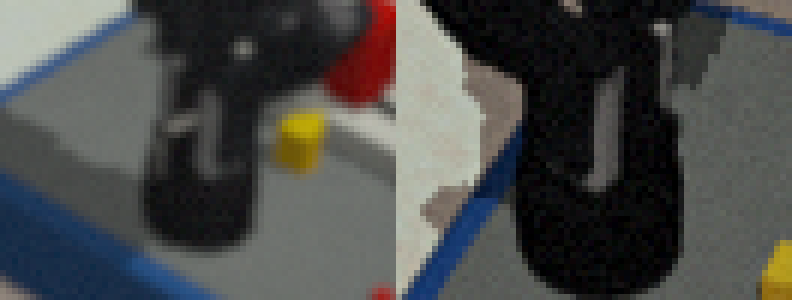

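The knob is seated over the collar at the stop (14.5 N, above the 9 N spring). I'm checking that the dimmer didn't shift, then handing in.

```bash
python3 - <<'E'
from h import *
def cen(n,i):
    h=cv2.cvtColor(i,cv2.COLOR_RGB2HSV).astype(int); m=((h[...,0]<8)|(h[...,0]>170))&(h[...,1]>150)&(h[...,2]>60)
    p=proj(n,[.482,.105,.08]).astype(int); M=np.zeros_like(m); M[p[1]-25:p[1]+25,p[0]-25:p[0]+25]=1
    ys,xs=np.nonzero(m&M); return len(xs),xs.max() if len(xs) else None,ys.max() if len(xs) else None
ok=True
for n in('scene','side'): print(n,cen(n,np.load(n+'7.npy')),cen(n,ctrl.get_image(n)))
o=ctrl.get_obs(); print(o['t'],o['contact_force'],o['tool_pos']); 
ctrl.finish_job()
E
```

```text
scene (160, np.int64(409), np.int64(204)) (125, np.int64(409), np.int64(204))
side (549, np.int64(387), np.int64(300)) (550, np.int64(387), np.int64(300))
16.25 [-5.8677776   0.66531583 13.92295657] [0.56631797 0.07579411 0.07638196]
the job is handed in; nothing more can be done
```

I did the whole job and handed it in at about 16 s, with the gripper still pressing the knob in. No verdict is reported, so what follows are my own last checks.

- **Dimmer:** I slid it level with the yellow pointer; after release both measured the same to about 0.1 mm along the track. It had not shifted just before hand-in.
- **Knob:** I took the small black one, turned it so its flat matched the shaft's, and slid it on with no jamming. Force rose along the spring line (2.9, 5.5, 7.7 N), then jumped to about 14 N. That is above the 9 N spring, so the shaft should be at its stop.
- **Bystanders:** I kept the arm away from the neck, foot and brush, but did not re-measure where they are.

**Disagreements along the way:**
- The wrist camera's estimate of the knob over the shaft was about 2 mm off, shown by the two fixed cameras, and I corrected it before inserting.
- A sideways force of about 6 N remained on the tool at the end. I did not find its cause.
- I did not measure the final flat match, centring or tilt; I infer them from the smooth insertion.

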